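# Feed a vial carrier down the autosampler chute to its stop

## Task

Take the vial carrier with the blue cap and set it down upright on the green strip at the upper end of the sloped feed chute, and let go of it. Then push it down the chute, sliding on the chute floor, until you feel it come to rest against the sprung black stop at the bottom, pushing gently (never more than about 12 N on the stop), and leave it there touching the stop. Keep the carrier upright and do not disturb the white-capped carrier, the beaker or the weight.

Things in the scene. Friction and masses are not known exactly. Their poses are not given: they have to be found in the camera images.
- carrier_center (a point): Carrier to feed: loose grey puck 45 mm diameter, 28 high, with an amber vial (24 mm diameter, 20 showing) and BLUE cap (25 mm, 10 high) fixed upright in it; 58 mm high, 140 to 280 g. Point at its centre, 29 mm above its underside; z is its upright axis. Grasp it by vial and cap. Pushed on the vial it tips: push low on the puck.
- spare_center (a point): Bystander: the same carrier with a WHITE cap; point 29 mm above its underside.
- beaker: Bystander: loose glass beaker, 60 mm diameter, 70 mm high; origin at the centre of its underside.
- weight: Bystander: loose steel balance weight with a knob, 34 mm diameter, 46 mm high; origin at the centre of its underside.
- trough: Sloped aluminium channel of the fixed chute, 280 mm long, straight, open above and at the upper end. Origin on its floor at mid length and width; x runs down the slope along the floor, z is square to the floor (12 degrees off vertical), y across. 48 mm wide between two walls 4 mm thick, their tops 9 mm above the floor. Friction keeps a carrier where it is put.
- escapement: Red block fixed across the channel's lower end, 25 mm long, 56 wide, 34 high. Origin on the floor at its upstream face (trough x = 115 mm), axes as the trough's. A black sprung stop plate (36 mm wide, 3 to 25 mm above the floor) faces upstream, 23 to 47 mm ahead of that face, set differently each time, not measured. It gives 2 N per mm for 4 mm, then is solid.
- load_spot (a point): Middle of the green strip on the channel floor near its upper end (trough x = -87 mm): where the carrier is set down. The strip is 75 mm long along the channel and fills its width.
Things that resemble listed ones, but are neither listed nor needed, are in the scene too. Leave any red, turquoise or yellow look-alike of the part that bears carrier_center alone.

How it is judged:
By the outcome, as a careful person would: the job done as asked, in the order asked, and still so for the second after the job is handed in, with the robot touching nothing.
It also fails if it takes over 61 s, if anything falls off the work surface, if the arm or the gripper's body presses on something with over 40 N, if the wrist force passes 120 N, or if a joint passes its speed limit or range.

## Robot

A 6-joint arm with a two-finger parallel gripper is mounted at the origin on the work surface. World frame = base frame: x ahead of the robot, y to its left, z up, the work surface at z = 0. Lengths are in mm, angles in rad, forces in N, time in s.
With the tool pointing down it reaches from about 300 to 775 mm from the base axis. Payload 14.6 kg.
Tool frame: the origin (TCP) lies at the very end of the fingers, on their centre line; the grasp point (between the pads) lies 19 mm behind it (grip_point_offset is the distance from the TCP to the grasp point, in mm); z points along the fingers, y is the line along which they close (so a half turn about z gives the same grasp; the last joint's range is limited). The gripper opens to 94 mm and grips with 3 to 60 N. Pads are 16 mm wide; open, the fingers measure 119 mm over their backs; the gripper's body (75 mm by 177 mm) begins 78 mm behind the grasp point.
Start: joints at [-0.067, 0.3, 1.521, -0, 1.321, -0.067], TCP at [549.99, -0.002, 205.446] pointing down, gripper open.
Joint ranges: [-3.03, 3.03], [-0.79, 2.21], [0.23, 2.52], [-1.04, 4.18], [0, 3.07], [-2.55, 2.55]. Speed limits (rad/s): [2.22, 2.22, 2.57, 3.14, 3.14, 3.14].

## Interface

Orientations are given as [roll, pitch, yaw] about the fixed x, y, z axes, in that order (R = Rz(yaw) Ry(pitch) Rx(roll)).
In Python, from cell import read_state, camera, camera_info, sign_off, grip_point_offset gives the robot as it stands.
- The arm moves only by the shell command python3 -m handwheel 'ROWS' [FORCE]. ROWS is text: rows parted by semicolons, each of 5 numbers parted by spaces: the shift along the world's x, y, z in units of 40 mm (1.0 is 40 mm), then the turn about the world's z in units of 5 degrees (1.0 is 5 degrees), then the closure, from 0 (fully open) to 1 (shut). In form: dx dy dz yaw gripper; .... A call has 1 to 12 rows; each row shifts and turns the commanded pose from where the row before left it; what a row does not reach is not made up. A row lasts 1/12 s, in which the tool goes at most 41.7 mm and 7.16 degrees, less where a joint would pass 70% of its speed; a pose out of reach is approached as far as the arm can. A call is refused whole if a number of a shift passes 1 or a number of a turn 1, either way. A call with a gripper value outside its range is refused whole. The fingers move at their own pace and stop on an object; FORCE is the grip in N (left out, the last holds). Time passes only in rows, so rows that do not move let the fingers close. It gives the time, the measured TCP pose, the force, the opening and the grip force at its end, in the units of the state.
- read_state(): the state, without advancing time (a new reading comes with each control period).
- camera(name): name is "scene" or "side" or "wrist"; returns (picture, depth): 384x512x3 uint8, red, green, blue; 384x512 float32, mm along the optical axis (not along the pixel's ray), 0 where there is no reading.
- camera_info(name): a dict with "intrinsics" (3x3 intrinsics, pixels), "world_from_camera" (4x4, takes a point from camera to world coordinates). Camera axes: x right, y down, z forward; pixel columns grow to the right and rows downward; lengths in mm; the calibration is good to about 2 mm. The wrist camera is an equidistant fisheye: a pixel r from the principal point sees the ray r / f radians off the axis. A picture is of the moment at which its call begins: read the wrist's pose just before it. camera_info takes no time and is no camera call; for the wrist camera it gives the pose at the moment of the call.
- sign_off(): hands the job in; it is judged then, once.
The state is a dict: "clock": time; "joints": joint angles; "qd": joint speeds; "effort": joint torques, N m; "eef_pos": TCP position; "eef_rot": TCP orientation; "wrist_force": force on the tool from outside, world axes, zero at the start; "moment": the same for the moment, N m; "finger_gap": finger opening in mm; "finger_force": force on a finger pad.
Only numpy, scipy, OpenCV 4.12 (cv2) and the standard library are available. Lean on these libraries where they do the work, as an engineer would, in place of code of your own. Each camera call takes 0.05 s, during which the arm holds its last target. There are 200 camera calls.

## Working session

There is one attempt and no reset: what is moved stays moved. The work goes in short steps, Python scripts to look and compute and a shell command to move; the robot and the scene stay as the last step left them, time stands still between calls to the robot, and variables do not carry over. Pictures are saved under pics/ and viewed, at most 10 in all, crops included, and the job is handed in when it is done.

```bash
mkdir -p pics; ls; python3 - <<'E'
from cell import *
import cv2,numpy as np
a=camera("scene");b=camera("side")
np.savez("v.npz",sc=a[0],scd=a[1],si=b[0],sid=b[1])
cv2.imwrite("pics/scene.png",a[0][:,:,::-1]);cv2.imwrite("pics/side.png",b[0][:,:,::-1])
for n in("scene","side"):print(camera_info(n))
print(read_state(),grip_point_offset)
E
```

```text
pics
{'intrinsics': array([[347.35961749,   0.        , 256.90565856],
       [  0.        , 347.35961749, 189.58379856],
       [  0.        ,   0.        ,   1.        ]]), 'world_from_camera': array([[ 4.48349990e-01,  5.45845449e-01, -7.07838281e-01,
         9.54732246e+02],
       [ 8.93739261e-01, -2.86666077e-01,  3.45040134e-01,
        -2.82268813e+02],
       [-1.45746360e-02, -7.87321603e-01, -6.16370241e-01,
         4.84975482e+02],
       [ 0.00000000e+00,  0.00000000e+00,  0.00000000e+00,
         1.00000000e+00]])}
{'intrinsics': array([[425.28933841,   0.        , 259.03503363],
       [  0.        , 425.28933841, 196.08741196],
       [  0.        ,   0.        ,   1.        ]]), 'world_from_camera': array([[-9.40899604e-01, -2.41861421e-01,  2.37088566e-01,
         2.98288744e+02],
       [-3.38682712e-01,  6.74797967e-01, -6.55699416e-01,
         4.87651685e+02],
       [-1.39848962e-03, -6.97245120e-01, -7.16831422e-01,
         6.91413672e+02],
       [ 0.00000000e+00,  0.00000000e+00,  0.00000000e+00,
         1.00000000e+00]])}
{'clock': 0.1, 'joints': array([-6.65751624e-02,  3.00405772e-01,  1.52155214e+00, -1.60625274e-05,
        1.32068696e+00, -6.65890500e-02]), 'qd': array([-0.00192521, -0.00058065, -0.00276734, -0.00316208,  0.001093  ,
       -0.00024201]), 'effort': array([ 1.84928511e-03, -5.32644153e+01, -3.53284299e+01,  7.10431044e-02,
        2.34944851e-02, -7.30603051e-05]), 'eef_pos': array([5.49753303e+02, 2.29543221e-02, 2.04934405e+02]), 'eef_rot': array([-3.14054174e+00, -5.44901535e-05,  1.57081417e+00]), 'wrist_force': array([-0.48566742, -0.33952553, -0.34041572]), 'moment': array([0.02401012, 0.05988555, 0.05611182]), 'finger_force': 0.0, 'finger_gap': 94.03285259821168} 18.8
```

View pics/scene.png

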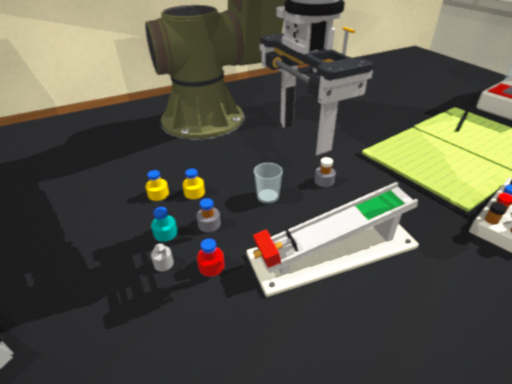

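View pics/side.png

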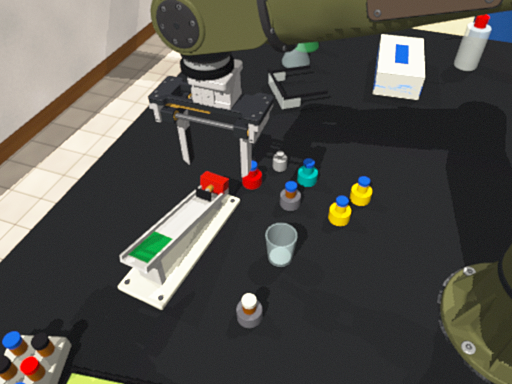

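The target is the grey puck with a blue cap at scene (207,215) and side (291,197). The green strip is at scene (382,206) and side (152,246). The white-capped carrier, beaker and weight are well clear of both.

```bash
cat >h.py <<'E'
import numpy as np,cv2
from cell import *
def ray(n,uv):
    c=camera_info(n);K=c["intrinsics"];T=c["world_from_camera"]
    d=T[:3,:3]@np.linalg.solve(K,[uv[0],uv[1],1.]);return T[:3,3],d/np.linalg.norm(d)
def onz(n,uv,z):
    o,d=ray(n,uv);return o+d*(z-o[2])/d[2]
def tri(u,v):
    o,d=ray("scene",u);p,e=ray("side",v)
    s=np.linalg.lstsq(np.c_[d,-e],p-o,rcond=None)[0];a,b=o+d*s[0],p+e*s[1]
    return (a+b)/2,np.linalg.norm(a-b)
def blobs(im,lo,hi,amin=15):
    m=cv2.inRange(cv2.cvtColor(im,cv2.COLOR_RGB2HSV),lo,hi)
    n,l,s,c=cv2.connectedComponentsWithStats(m)
    return [(c[i],s[i],(l==i).astype(np.uint8)) for i in range(1,n) if s[i,4]>=amin]
def near(im,lo,hi,uv):
    return min(blobs(im,lo,hi),key=lambda b:np.hypot(*(b[0]-uv)))
E
cat >m.py <<'E'
from h import *
np.set_printoptions(precision=1,suppress=True)
v=np.load("v.npz");A,B=v["sc"],v["si"]
def pair(name,lo,hi,a,b):
    x,y=near(A,lo,hi,a),near(B,lo,hi,b);print(name,x[0],x[1][4],y[0],y[1][4],*tri(x[0],y[0]));return x,y
pair("bluecap",(100,120,60),(130,255,255),(207,206),(291,187))
pair("white",(0,0,190),(180,50,255),(327,163),(249,300))
def quad(m):
    c=max(cv2.findContours(m,0,2)[0],key=cv2.contourArea);h=cv2.convexHull(c)
    e=2
    while 1:
        q=cv2.approxPolyDP(h,e,True)[:,0]
        if len(q)<=4:return q
        e+=.3
g=pair("green",(50,120,40),(75,255,255),(382,206),(152,246))
print(quad(g[0][2]).tolist(),quad(g[1][2]).tolist())
r=pair("red",(0,150,60),(6,255,255),(267,247),(214,183))
print(quad(r[0][2]).tolist(),quad(r[1][2]).tolist())
pts=[]
for n,m,d in(("scene",g[0][2],v["scd"]),("side",g[1][2],v["sid"])):
    c=camera_info(n);ys,xs=np.nonzero(cv2.erode(m,np.ones((3,3)))*(d>0));z=d[ys,xs]
    P=(np.linalg.inv(c["intrinsics"])@np.c_[xs,ys,np.ones(len(xs))].T*z).T@c["world_from_camera"][:3,:3].T+c["world_from_camera"][:3,3]
    q=P.mean(0);w,s,V=np.linalg.svd(P-q,full_matrices=False);print(n,"depth centre",q,"normal",V[2]*10,"long",V[0]*10)
big=np.vstack([cv2.resize(A[140:300,130:430],(800,427))[:,:,::-1]]);cv2.imwrite("pics/crop.png",big)
E
python3 m.py
```

```text
bluecap [206.  203.3] 151 [290.8 185.5] 122 [ 455.1 -147.1   55.6] 1.3038285849674738
white [326.6 160.6] 72 [248.4 300.3] 182 [441.8 142.4  56.5] 1.382719575281669
green [379.  204.4] 680 [150.1 246.6] 630 [636.1 114.7  85.5] 7.371477275294476
[[403, 203], [370, 218], [356, 206], [388, 191]] [[171, 239], [147, 262], [129, 254], [153, 232]]
red [266.6 247.2] 572 [213.9 181.5] 442 [612.1 -98.7  60.5] 1.8288110052153699
[[264, 229], [279, 262], [270, 266], [253, 237]] [[200, 175], [226, 177], [228, 186], [202, 189]]
scene depth centre [632.1 113.7  83.9] normal [-0.3 -2.   9.8] long [1.  9.7 2.1]
side depth centre [640.4 115.2  83. ] normal [ 0.2  2.1 -9.8] long [-1.1 -9.7 -2.1]
```

View pics/crop.png

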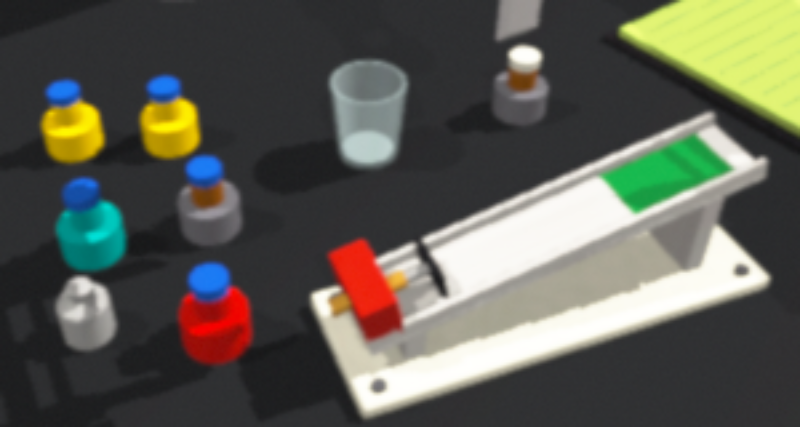

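The crop confirms the grey-puck carrier is at crop (208,200), with red, turquoise and yellow look-alikes around it. The black stop is about 30 mm upstream of the red block. Next I'll check clearances and work out the moves.

```bash
python3 - <<'E'
from h import *
v=np.load("v.npz");A=v["sc"]
for b in blobs(A,(95,120,60),(130,255,255)):
    if b[0][0]<230: print(b[0].round(),b[1][4],onz("scene",b[0],55).round(1))
print("weight",onz("scene",(162,258),20).round())
t=np.array([455.1,-147.1]);p=np.array(read_state()["eef_pos"])
print("pick shift units",((t-p[:2])/40).round(3),"load from pick",((np.array([636.3,114.5])-t)/40).round(3))
E
```

```text
[153. 174.] 115 [ 308.4 -213.9   55. ]
[191. 172.] 117 [ 341.2 -140.7   55. ]
[206. 203.] 151 [ 453.6 -147.2   55. ]
[160. 212.] 172 [ 438.5 -232.4   55. ]
[208. 245.] 200 [ 556.5 -181.1   55. ]
weight [ 517. -255.   20.]
pick shift units [-2.366 -3.678] load from pick [4.53 6.54]
```

```bash
python3 -m handwheel '-0.3 -0.45 -0.2 -0.2 0.45;-0.3 -0.45 -0.2 -0.2 0.45;-0.3 -0.45 -0.2 -0.2 0.45;-0.3 -0.45 -0.2 -0.2 0.45;-0.3 -0.45 -0.2 -0.2 0.45;-0.3 -0.45 -0.2 -0.26 0.45;-0.3 -0.45 -0.2 0 0.45;-0.26 -0.53 -0.2 0 0.45;0 0 0 0 0.45;0 0 0 0 0.45;0 0 0 0 0.45' 10
python3 - <<'E'
from h import *
a,_=camera("wrist");cv2.imwrite("pics/w1.png",a[:,:,::-1]);c=camera_info("wrist");print(c,read_state()["eef_pos"],read_state()["eef_rot"])
K=c["intrinsics"];T=c["world_from_camera"]
for b in blobs(a,(100,120,60),(130,255,255),60):
    x=(b[0]-K[:2,2])/K[0,0];r=np.hypot(*x);d=T[:3,:3]@np.r_[np.sin(r)*x/r,np.cos(r)]
    print(b[0].round(),b[1][4],(T[:3,3]+d*(56-T[2,3])/d[2]).round(1))
E
```

```text
clock: 1.02
eef_pos: [455.9, -146.9, 141.6]
eef_rot: [3.141, -0.0, 1.461]
wrist_force: [-0.3, 0.5, 0.2]
finger_gap: 51.8
finger_force: 0.0
{'intrinsics': array([[297.31863964,   0.        , 258.50518305],
       [  0.        , 297.31863964, 191.65529205],
       [  0.        ,   0.        ,   1.        ]]), 'world_from_camera': array([[ 9.94034547e-01, -1.05463795e-01, -2.77976066e-02,
         4.64346702e+02],
       [-1.09060567e-01, -9.58697772e-01, -2.62686837e-01,
        -7.17439662e+01],
       [ 1.05444724e-03,  2.64151414e-01, -9.64480647e-01,
         3.21274655e+02],
       [ 0.00000000e+00,  0.00000000e+00,  0.00000000e+00,
         1.00000000e+00]])} [ 456.00770302 -146.71359487  141.67535024] [ 3.14127666e+00 -3.95838971e-06  1.46130116e+00]
[257. 197.] 578 [ 454.6 -148.7   56. ]
[143. 202.] 490 [ 342.2 -142.5   56. ]
[364. 218.] 495 [ 557.7 -182.9   56. ]
[250. 276.] 501 [ 438.6 -233.3   56. ]
```

View pics/w1.png

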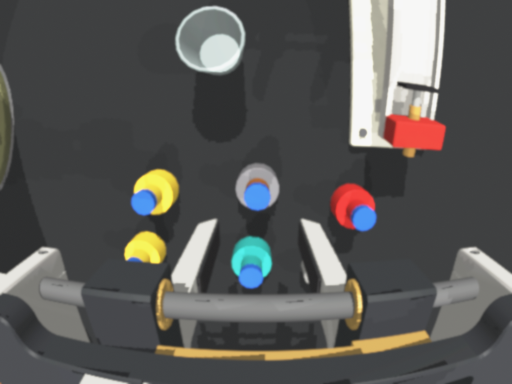

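The wrist view shows the blue cap at (257,197). It agrees with the two-view fix to within 2 mm, and the neighbours are clear of the fingers.

```bash
python3 -m handwheel '-0.02 -0.03 -0.5 0 0.45;0 0 -0.5 0 0.45;0 0 -0.5 0 0.45;0 0 -0.5 0 0.45;0 0 -0.5 0 0.45;0 0 -0.27 0 0.45;0 0 0 0 0.45;0 0 0 0 0.45' 10
python3 -m handwheel '0 0 0 0 1;0 0 0 0 1;0 0 0 0 1;0 0 0 0 1;0 0 0 0 1;0 0 0 0 1;0 0 0 0 1;0 0 0 0 1' 10
```

```text
clock: 1.73
eef_pos: [455.1, -148.1, 31.0]
eef_rot: [-3.141, -0.0, 1.461]
wrist_force: [-0.5, -0.5, 0.7]
finger_gap: 51.7
finger_force: 0.0
clock: 2.4
eef_pos: [454.9, -148.5, 31.0]
eef_rot: [3.141, 0.0, 1.461]
wrist_force: [-2.4, 0.8, 5.9]
finger_gap: 24.3
finger_force: 10.0
```

```bash
python3 -m handwheel '0 0 0.2 0 1;0 0 0.4 0 1;0 0 0.5 0 1;0 0 0.5 0 1;0 0 0.5 0 1;0 0 0.5 0 1;0 0 0.4 0 1;0 0 0.2 0 1;0 0 0 0 1'
python3 -m handwheel '0.2 0.3 0 0 1;0.4 0.6 0 0 1;0.5 0.7 0 0 1;0.5 0.7 0 0 1;0.5 0.7 0 0 1;0.5 0.7 0 0 1;0.5 0.7 0 0 1;0.5 0.7 0 0 1;0.4 0.6 0 0 1;0.3 0.5 0 0 1;0.2 0.3 0 0 1;0.03 0.07 0 0 1'
python3 -m handwheel '0 0 0 0 1;0 0 0 0 1;0 0 0 0 1'
python3 - <<'E'
from h import *
a,_=camera("wrist");b,_=camera("scene");cv2.imwrite("pics/w2.png",np.hstack([cv2.resize(a,(400,300)),cv2.resize(b[100:300,200:470],(400,300))])[:,:,::-1])
E
```

```text
clock: 3.15
eef_pos: [455.3, -148.6, 160.2]
eef_rot: [3.139, 0.001, 1.461]
wrist_force: [0.1, -1.0, -1.9]
finger_gap: 24.5
finger_force: 10.0
clock: 4.15
eef_pos: [636.1, 116.4, 156.5]
eef_rot: [-3.139, 0.0, 1.463]
wrist_force: [-0.7, 0.5, -2.4]
finger_gap: 24.6
finger_force: 10.0
clock: 4.4
eef_pos: [635.6, 113.4, 158.4]
eef_rot: [-3.141, 0.0, 1.46]
wrist_force: [1.0, 0.7, -1.4]
finger_gap: 24.6
finger_force: 10.0
```

View pics/w2.png

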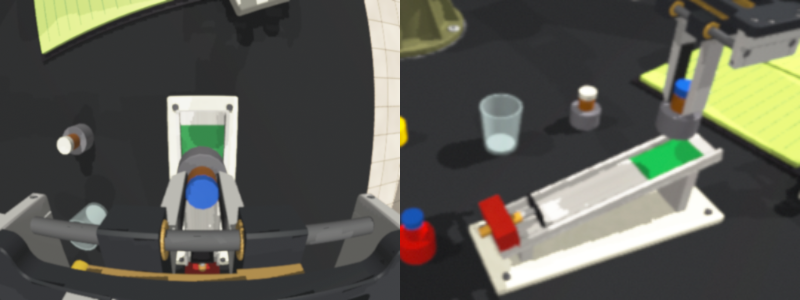

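The carrier is held upright above the strip: blue cap at (202,192) in the left half, green just ahead at (203,138). I'll measure the lateral offset from the wrist view, since the fit is only ±1.5 mm.

```bash
cat >lat.py <<'E'
from h import *
np.set_printoptions(precision=1,suppress=True)
s=read_state();p=np.array(s["eef_pos"]);a,_=camera("wrist");c=camera_info("wrist");K=c["intrinsics"];T=c["world_from_camera"]
th=s["eef_rot"][2];acr=np.array([np.sin(th),-np.cos(th),0]);upd=np.array([np.cos(th),np.sin(th),0])
C0=np.array([636.3,114.5,83.5]);n=np.array([-0.208*upd[0],-0.208*upd[1],.978])
def cast(uv,q,n):
    x=(np.array(uv,float)-K[:2,2])/K[0,0];r=np.hypot(*x);d=T[:3,:3]@np.r_[np.sin(r)*x/r,np.cos(r)]
    return T[:3,3]+d*((q-T[:3,3])@n)/(d@n)
g=max(blobs(a,(50,120,40),(75,255,255)),key=lambda b:b[1][4])
rows=np.nonzero(g[2].any(1))[0]
for r in range(rows[0]+1,rows[-1],6):
    x=np.nonzero(g[2][r])[0];L=cast((x[0]-.5,r),C0,n)-p;R=cast((x[-1]+.5,r),C0,n)-p
    print(r,x[0],x[-1],"up",(L@upd).round(1),(R@upd).round(1),"L",(L@acr).round(1),"R",(R@acr).round(1),"mid",((L+R)@acr/2).round(1))
b=max(blobs(a,(100,120,60),(130,255,255)),key=lambda b:b[1][4])
m=b[2];xs=np.nonzero(m.any(0))[0];ce=cast(((xs[0]+xs[-1])/2,b[0][1]),p+[0,0,22],np.array([0,0,1.]))-p
print("cap",b[0],"across",ce@acr,"up",ce@upd,"pose",p,th)
print("strip centre rel tcp: across",(C0-p)@acr,"up",(C0-p)@upd)
E
python3 lat.py
```

```text
162 232 285 up 33.7 33.7 L -22.5 R 23.3 mid 0.4
168 232 285 up 28.3 28.3 L -22.7 R 23.5 mid 0.4
174 232 285 up 22.8 22.8 L -22.9 R 23.7 mid 0.4
180 232 285 up 17.2 17.2 L -23.1 R 23.9 mid 0.4
186 233 284 up 11.5 11.5 L -22.4 R 23.3 mid 0.4
192 233 284 up 5.7 5.7 L -22.7 R 23.5 mid 0.4
198 282 284 up -0.2 -0.2 L 21.1 R 23.8 mid 22.4
cap [258.5 245.6] across 0.341532616536536 up -0.3841585273886557 pose [635.8 113.5 158.8] 1.4598114388272219
strip centre rel tcp: across 0.4300854892376714 up 1.058659904569359
```

The alignment is good: strip mid +0.4 mm, cap +0.3 mm, and the yaw is parallel. I'll lower the carrier until its uphill edge touches, then pivot it onto the slope with a light grip.

```bash
python3 -m handwheel '0 0 -0.2 0 1;0 0 -0.3 0 1;0 0 -0.2 0 1;0 0 -0.15 0 1;0 0 -0.05 0 1;0 0 0 0 1;0 0 0 0 1' 8
python3 -m handwheel '0 0 -0.025 0 1;0 0 0 0 1;0 0 -0.025 0 1;0 0 0 0 1'
python3 -m handwheel '0 0 -0.025 0 1;0 0 0 0 1;0 0 0 0 1'
```

```text
clock: 5.13
eef_pos: [636.1, 114.4, 122.7]
eef_rot: [3.141, -0.0, 1.461]
wrist_force: [0.0, 0.7, -1.5]
finger_gap: 24.4
finger_force: 8.0
clock: 5.47
eef_pos: [636.0, 114.4, 120.6]
eef_rot: [3.142, -0.0, 1.461]
wrist_force: [0.0, 0.8, -2.0]
finger_gap: 24.6
finger_force: 8.0
clock: 5.72
eef_pos: [636.0, 114.4, 119.6]
eef_rot: [-3.142, 0.0, 1.461]
wrist_force: [0.6, 0.1, -1.9]
finger_gap: 24.7
finger_force: 8.0
```

```bash
python3 -m handwheel '0 0 -0.025 0 1;0 0 0 0 1;0 0 0 0 1'
python3 -m handwheel '0 0 -0.025 0 1;0 0 0 0 1;0 0 0 0 1'
```

```text
clock: 5.97
eef_pos: [636.1, 114.3, 118.9]
eef_rot: [3.141, -0.0, 1.461]
wrist_force: [-0.1, -0.9, 0.9]
finger_gap: 24.5
finger_force: 8.0
clock: 6.22
eef_pos: [636.4, 114.1, 118.5]
eef_rot: [3.14, 0.0, 1.461]
wrist_force: [-0.4, -2.7, 5.8]
finger_gap: 24.7
finger_force: 8.0
```

```bash
python3 -m handwheel '0 0 0 0 1;-0.003 -0.025 -0.01 0 1;-0.003 -0.025 -0.011 0 1;-0.003 -0.025 -0.012 0 1;-0.003 -0.025 -0.013 0 1;-0.003 -0.025 -0.013 0 1;0 0 0 0 1' 3
python3 -m handwheel '-0.003 -0.025 -0.014 0 1;-0.003 -0.025 -0.014 0 1;-0.003 -0.025 -0.015 0 1;-0.003 -0.025 -0.016 0 1;-0.003 -0.025 -0.016 0 1;0 0 0 0 1;0 0 0 0 1'
python3 - <<'E'
from h import *
a,_=camera("scene");b,_=camera("side");cv2.imwrite("pics/p.png",np.hstack([cv2.resize(a[110:260,310:460],(400,400)),cv2.resize(b[160:310,80:230],(400,400))])[:,:,::-1])
E
```

```text
clock: 6.8
eef_pos: [635.2, 109.2, 114.9]
eef_rot: [-3.141, 0.0, 1.461]
wrist_force: [-0.4, -1.5, 2.7]
finger_gap: 24.7
finger_force: 3.0
clock: 7.38
eef_pos: [634.7, 104.3, 112.2]
eef_rot: [-3.141, 0.0, 1.461]
wrist_force: [-0.1, -0.4, 1.1]
finger_gap: 24.6
finger_force: 3.1
```

View pics/p.png

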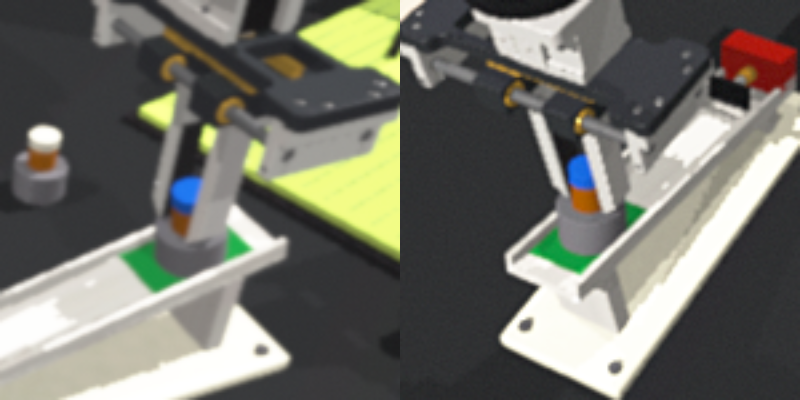

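The puck sits in the channel within the green strip, flat on the floor, and the cap is tilted with the slope. Releasing and rising now.

```bash
python3 -m handwheel '0 0 0 0 0.7;0 0 0 0 0.6;0 0 0 0 0.5;0 0 0 0 0.5;0 0 0.1 0 0.5;0 0 0.3 0 0.5;0 0 0.4 0 0.5;0 0 0.5 0 0.5;0 0 0.3 0 0.5;0 0 0 0 0.5;0 0 0 0 0.5'
python3 - <<'E'
from h import *
np.set_printoptions(precision=1,suppress=True)
a,_=camera("scene");b,_=camera("side")
lo,hi=(100,120,60),(130,255,255)
x,y=near(a,lo,hi,(381,181)),near(b,lo,hi,(148,222));print(x[0],x[1][4],y[0],y[1][4],tri(x[0],y[0]))
cv2.imwrite("pics/q.png",np.hstack([cv2.resize(a[110:260,310:460],(400,400)),cv2.resize(b[160:310,80:230],(400,400))])[:,:,::-1])
E
```

```text
clock: 8.4
eef_pos: [635.0, 104.4, 176.8]
eef_rot: [3.14, -0.0, 1.461]
wrist_force: [-0.5, -0.5, -0.6]
finger_gap: 46.9
finger_force: 0.0
[381.3 182.2] 196 [150.  223.5] 175 (array([634.2, 104.4, 137.1]), np.float64(2.363954667622385))
```

View pics/q.png

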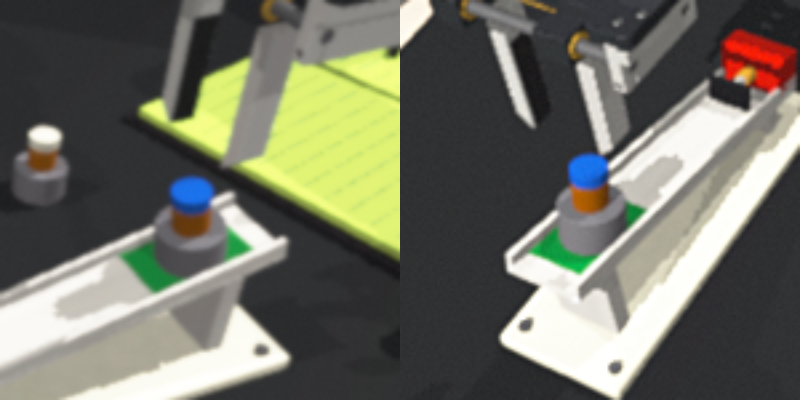

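The carrier stands free on the strip: fitted base at about (635.5,115.6,84), against (636,114.5,83.5) for the spot. Next I'll close the fingers and go in behind it, low.

```bash
python3 -m handwheel '0 0.1 0 0 1;0.03 0.3 0 0 1;0.05 0.4 0 0 1;0.05 0.4 0 0 1;0.02 0.2 0 0 1;0 0 0 0 1;0 0 0 0 1;0 0 0 0 1' 10
python3 -m handwheel '0 0 -0.2 0 1;0 0 -0.4 0 1;0 0 -0.4 0 1;0 0 -0.4 0 1;0 0 -0.3 0 1;0 0 -0.15 0 1;0 0 -0.06 0 1;0 0 0 0 1;0 0 0 0 1;0 0 0 0 1'
```

```text
clock: 9.17
eef_pos: [640.8, 160.2, 176.1]
eef_rot: [-3.141, 0.0, 1.461]
wrist_force: [-0.0, 0.6, 0.2]
finger_gap: 0.7
finger_force: 0.0
clock: 10.0
eef_pos: [641.2, 160.5, 100.8]
eef_rot: [3.14, -0.0, 1.461]
wrist_force: [0.1, 0.1, 0.5]
finger_gap: 0.8
finger_force: 0.0
```

```bash
python3 -m handwheel '-0.005 -0.049 -0.01 0 1;-0.005 -0.049 -0.01 0 1;-0.005 -0.049 -0.01 0 1;-0.005 -0.049 -0.01 0 1;-0.005 -0.049 -0.01 0 1;-0.006 -0.049 -0.011 0 1;-0.006 -0.049 -0.011 0 1;-0.006 -0.049 -0.011 0 1;-0.006 -0.049 -0.011 0 1;-0.006 -0.049 -0.011 0 1;-0.006 -0.049 -0.011 0 1;-0.005 -0.049 -0.01 0 1'
python3 -m handwheel '-0.008 -0.073 -0.016 0 1;-0.008 -0.073 -0.016 0 1;-0.008 -0.073 -0.016 0 1;-0.008 -0.073 -0.016 0 1;-0.008 -0.073 -0.015 0 1;-0.008 -0.073 -0.015 0 1;-0.008 -0.073 -0.016 0 1;-0.008 -0.073 -0.016 0 1;-0.008 -0.073 -0.016 0 1;-0.008 -0.073 -0.016 0 1'
python3 - <<'E'
from h import *
a,_=camera("scene");b,_=camera("side");cv2.imwrite("pics/s.png",np.hstack([cv2.resize(a[110:285,240:440],(400,350)),cv2.resize(b[150:310,90:250],(400,350))])[:,:,::-1])
E
```

```text
clock: 11.0
eef_pos: [638.1, 136.7, 94.8]
eef_rot: [3.142, -0.0, 1.461]
wrist_force: [0.0, 0.9, 0.2]
finger_gap: 0.8
finger_force: 0.3
clock: 11.83
eef_pos: [634.9, 107.4, 88.5]
eef_rot: [3.142, -0.0, 1.461]
wrist_force: [0.9, 0.7, -0.2]
finger_gap: 0.1
finger_force: 0.3
```

View pics/s.png

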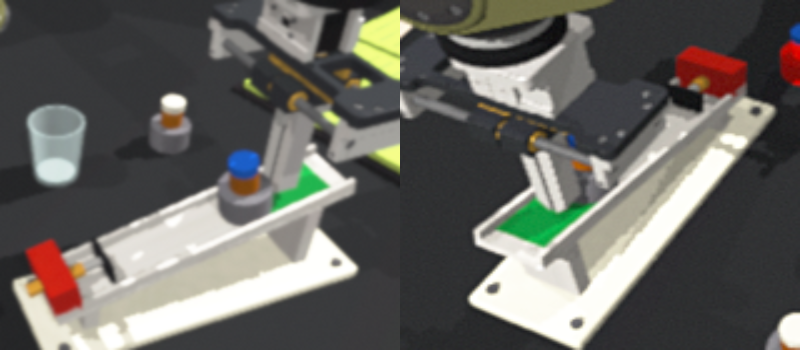

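The carrier is upright and sliding ahead of the fingers, with the stop still well downstream. Pushing on.

```bash
for i in 1; do :; done; python3 -m handwheel '-0.009 -0.085 -0.018 0 1;-0.009 -0.085 -0.018 0 1;-0.01 -0.085 -0.018 0 1;-0.009 -0.085 -0.018 0 1;-0.01 -0.085 -0.019 0 1;-0.009 -0.085 -0.018 0 1;-0.009 -0.085 -0.018 0 1;-0.01 -0.085 -0.018 0 1;-0.009 -0.085 -0.018 0 1;-0.01 -0.085 -0.018 0 1;-0.009 -0.085 -0.018 0 1;-0.009 -0.085 -0.018 0 1'
python3 -m handwheel '-0.009 -0.085 -0.018 0 1;-0.009 -0.085 -0.018 0 1;-0.01 -0.085 -0.018 0 1;-0.009 -0.085 -0.018 0 1;-0.01 -0.085 -0.019 0 1;-0.009 -0.085 -0.018 0 1;-0.009 -0.085 -0.018 0 1;-0.01 -0.085 -0.018 0 1;-0.009 -0.085 -0.018 0 1;-0.01 -0.085 -0.018 0 1;-0.009 -0.085 -0.018 0 1;0 0 0 0 1'
python3 - <<'E'
from h import *
a,_=camera("scene");b,_=camera("side");cv2.imwrite("pics/t.png",np.hstack([cv2.resize(a[110:285,240:440],(400,350)),cv2.resize(b[150:310,90:250],(400,350))])[:,:,::-1])
E
```

```text
clock: 12.93
eef_pos: [630.4, 66.5, 79.8]
eef_rot: [3.142, -0.0, 1.461]
wrist_force: [-0.3, 0.6, -0.0]
finger_gap: 0.5
finger_force: 0.2
clock: 13.93
eef_pos: [626.2, 28.8, 71.7]
eef_rot: [-3.141, 0.0, 1.46]
wrist_force: [-0.3, -0.7, -0.0]
finger_gap: 0.3
finger_force: 0.0
```

View pics/t.png

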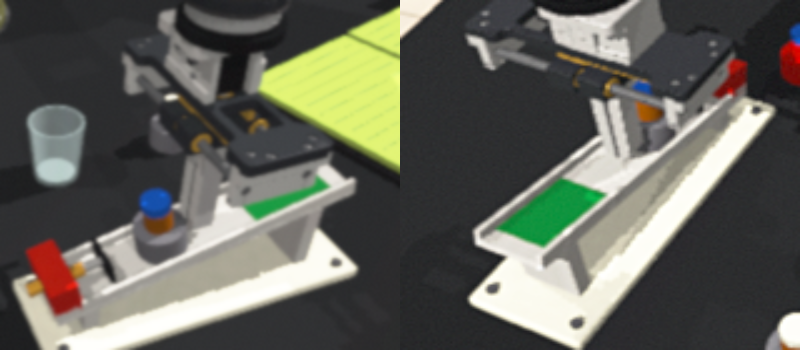

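The carrier is upright with about 15 mm to go to the black stop. I'll creep in small steps now, halting when the reaction along y rises.

```bash
ok(){ tee /dev/stderr 2>&1 | awk -F'[][,]' '/wrist_force/{exit !($3<2.2)}' ; }
H="python3 -m handwheel"
python3 -m handwheel '-0.003 -0.024 -0.005 0 1;-0.003 -0.024 -0.005 0 1;-0.003 -0.024 -0.005 0 1;-0.003 -0.024 -0.006 0 1;-0.002 -0.024 -0.005 0 1;-0.003 -0.024 -0.005 0 1;-0.003 -0.024 -0.005 0 1;-0.002 -0.024 -0.005 0 1;-0.003 -0.024 -0.006 0 1;0 0 0 0 1' | grep -E 'eef_pos|wrist' | ok &&
python3 -m handwheel '-0.003 -0.024 -0.005 0 1;-0.003 -0.024 -0.005 0 1;0 0 0 0 1;0 0 0 0 1' | grep -E 'eef_pos|wrist' | ok &&
python3 -m handwheel '-0.003 -0.024 -0.005 0 1;-0.003 -0.024 -0.005 0 1;0 0 0 0 1;0 0 0 0 1' | grep -E 'eef_pos|wrist' | ok &&
python3 -m handwheel '-0.003 -0.024 -0.005 0 1;-0.003 -0.024 -0.005 0 1;0 0 0 0 1;0 0 0 0 1' | grep -E 'eef_pos|wrist' | ok &&
python3 -m handwheel '-0.003 -0.024 -0.005 0 1;-0.003 -0.024 -0.005 0 1;0 0 0 0 1;0 0 0 0 1' | grep -E 'eef_pos|wrist' | ok &&
python3 -m handwheel '-0.003 -0.024 -0.005 0 1;-0.003 -0.024 -0.005 0 1;0 0 0 0 1;0 0 0 0 1' | grep -E 'eef_pos|wrist' | ok; echo $?
```

```text
0
```

```bash
python3 -c "
from cell import *
s=read_state();print(s['clock'],s['eef_pos'],s['wrist_force'])"
python3 -m handwheel '0 0 0 0 1'
```

```text
16.5333 [624.12800187  11.17359669  67.99536599] [1.04246564 0.4649805  0.52100883]
clock: 16.62
eef_pos: [624.1, 11.2, 68.0]
eef_rot: [-3.142, 0.0, 1.461]
wrist_force: [-0.4, -0.0, -0.2]
finger_gap: 0.4
finger_force: 0.0
```

```bash
ok(){ tee o.txt >/dev/null; cat o.txt >&2; awk -F'[][,]' '/wrist_force/{f=1;b=($3<2.0)} END{exit !(f&&b)}' o.txt; }
python3 -m handwheel '-0.003 -0.024 -0.005 0 1;-0.003 -0.024 -0.005 0 1;0 0 0 0 1;0 0 0 0 1' | grep -E 'eef_pos|wrist' | ok &&
python3 -m handwheel '-0.003 -0.024 -0.005 0 1;-0.002 -0.024 -0.005 0 1;0 0 0 0 1;0 0 0 0 1' | grep -E 'eef_pos|wrist' | ok &&
python3 -m handwheel '-0.003 -0.024 -0.005 0 1;-0.003 -0.024 -0.005 0 1;0 0 0 0 1;0 0 0 0 1' | grep -E 'eef_pos|wrist' | ok &&
python3 -m handwheel '-0.003 -0.024 -0.005 0 1;-0.002 -0.024 -0.005 0 1;0 0 0 0 1;0 0 0 0 1' | grep -E 'eef_pos|wrist' | ok &&
python3 -m handwheel '-0.003 -0.024 -0.005 0 1;-0.003 -0.024 -0.005 0 1;0 0 0 0 1;0 0 0 0 1' | grep -E 'eef_pos|wrist' | ok; echo $?
```

```text
0eef_pos: [623.9, 9.2, 67.6]
wrist_force: [-0.1, -0.1, 0.2]
eef_pos: [623.7, 7.3, 67.2]
wrist_force: [-0.6, 0.0, -0.0]
eef_pos: [623.5, 5.4, 66.8]
wrist_force: [-0.5, 0.8, 0.3]
eef_pos: [623.3, 3.5, 66.4]
wrist_force: [0.2, 0.2, -0.1]
eef_pos: [623.0, 1.5, 66.0]
wrist_force: [-0.6, -0.1, -0.2]
```

```bash
ok(){ tee o.txt >/dev/null; cat o.txt >&2; awk -F'[][,]' '/wrist_force/{f=1;b=($3<2.0)} END{exit !(f&&b)}' o.txt; }
python3 -m handwheel '-0.003 -0.024 -0.005 0 1;-0.003 -0.024 -0.005 0 1;0 0 0 0 1;0 0 0 0 1' | grep -E 'eef_pos|wrist' | ok &&
python3 -m handwheel '-0.003 -0.024 -0.005 0 1;-0.002 -0.024 -0.005 0 1;0 0 0 0 1;0 0 0 0 1' | grep -E 'eef_pos|wrist' | ok &&
python3 -m handwheel '-0.003 -0.024 -0.005 0 1;-0.003 -0.024 -0.005 0 1;0 0 0 0 1;0 0 0 0 1' | grep -E 'eef_pos|wrist' | ok &&
python3 -m handwheel '-0.003 -0.024 -0.005 0 1;-0.002 -0.024 -0.005 0 1;0 0 0 0 1;0 0 0 0 1' | grep -E 'eef_pos|wrist' | ok; echo $?
```

```text
1eef_pos: [622.8, -0.2, 65.6]
wrist_force: [1.4, 2.5, -0.5]
```

```bash
python3 -m handwheel '0 0 0 0 1'|grep wrist; python3 -m handwheel '-0.003 -0.024 -0.005 0 1;0 0 0 0 1;0 0 0 0 1'|grep -E 'eef_pos|wrist';python3 -m handwheel '0 0 0 0 1'|grep wrist
```

```text
wrist_force: [0.5, 1.0, -0.0]
eef_pos: [622.7, -1.1, 65.4]
wrist_force: [0.0, 4.0, -0.3]
wrist_force: [0.7, 4.6, 0.8]
```

The force rises about 2 N per mm, so the carrier is on the sprung stop at about 4.5 N. I'll back off slowly, then lift clear.

```bash
python3 -m handwheel '0 0.008 0.002 0 1;0.001 0.008 0.002 0 1;0.001 0.008 0.002 0 1;0.001 0.008 0.002 0 1;0.001 0.008 0.002 0 1;0.001 0.008 0.002 0 1;0.001 0.008 0.002 0 1;0.001 0.008 0.002 0 1;0.001 0.01 0.003 0 1;0.001 0.012 0.003 0 1;0.001 0.015 0.004 0 1;0.002 0.02 0.005 0 1'
python3 -m handwheel '0.005 0.05 0.015 0 1;0.01 0.1 0.03 0 1;0.02 0.2 0.05 0 1;0.02 0.2 0.05 0 1;0.01 0.1 0.05 0 1;0 0 0.4 0 1;0 0 0.6 0 1;0 0.3 0.7 0 1;0 0.6 0.5 0 1;0 0.6 0 0 1;0 0 0 0 1;0 0 0 0 1'
python3 - <<'E'
from h import *
np.set_printoptions(precision=1,suppress=True)
a,_=camera("scene");b,_=camera("side");lo,hi=(100,120,60),(130,255,255)
x,y=near(a,lo,hi,(300,225)),near(b,lo,hi,(205,195));print(x[0],x[1][4],y[0],y[1][4],tri(x[0],y[0]))
cv2.imwrite("pics/u.png",np.hstack([cv2.resize(a[140:290,140:390],(500,400),interpolation=2),cv2.resize(b[150:290,150:300],(300,400),interpolation=2)])[:,:,::-1])
E
```

```text
clock: 20.03
eef_pos: [623.2, 3.6, 66.7]
eef_rot: [3.142, 0.0, 1.461]
wrist_force: [-0.1, -0.0, 0.1]
finger_gap: 0.8
finger_force: 0.0
clock: 21.03
eef_pos: [625.6, 90.8, 162.5]
eef_rot: [3.142, 0.0, 1.463]
wrist_force: [-0.2, 0.4, -1.4]
finger_gap: 0.5
finger_force: 0.0
[301.3 217.6] 206 [196.5 183.6] 111 (array([619. , -39.3, 106.3]), np.float64(2.685869396861332))
```

View pics/u.png

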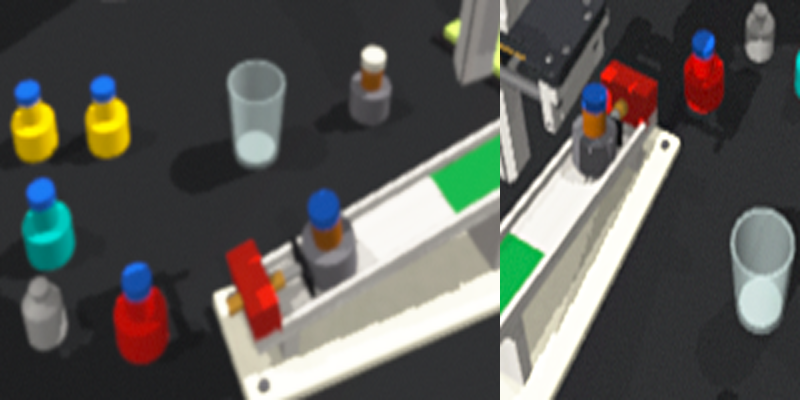

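The carrier stands upright in the channel against the black stop, at about (310,265) in the left half. The bystanders look undisturbed and the arm is clear of everything.

```bash
python3 -c "
from cell import *
print(sign_off())"
```

```text
the job is handed in; nothing more can be done
None
```

I set the blue-capped carrier on the green strip, released it, and pushed it down the chute onto the sprung stop at about 4.5 N. The last picture showed it upright against the stop with the bystanders undisturbed, and I handed the job in at about 21 s with the arm clear.

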